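Slide the sample plate out over the end of the bench ledge

ROBOT

A 6-joint arm with a two-finger parallel gripper is mounted at the origin on the work surface. World frame = base frame: x ahead of the robot, y to its left, z up, the work surface at z = 0. Lengths are in mm, angles in degrees, forces in N, time in s.
With the tool pointing down it reaches from about 300 to 850 mm from the base axis. Payload 4.2 kg.
Tool frame: the origin (TCP) lies between the finger pads; the fingertips stand 22 mm ahead of it and the grasp point (between the pads) lies 3 mm ahead of it; z points along the fingers, y is the direction in which the jaws open and shut (so a half turn about z gives the same grasp; the last joint's range is limited). The gripper opens to 91 mm and grips with 3 to 60 N. Pads are 32 mm wide; open, the fingers measure 118 mm over their backs; the gripper's body (76 mm by 178 mm) begins 60 mm behind the grasp point.
Start: joints at [-75.344, 18.312, 89.639, -0, 72.044, -1.146], TCP at [156.584, -553.283, 235.976] pointing down, gripper open.
Joint ranges: [-177.97, 177.97], [-48.28, 115.42], [12.27, 149.76], [-77.06, 257.06], [2.81, 150.46], [-146.56, 146.56]. Speed limits (degrees/s): [147.25, 147.25, 180, 180, 180, 180].

INTERFACE

Orientations are given as [roll, pitch, yaw] about the fixed x, y, z axes, in that order (R = Rz(yaw) Ry(pitch) Rx(roll)).
In Python, from workcell import telemetry, cams, env gives the robot as it stands.
- The arm moves only by the shell command python3 -m inch 'ROWS' [FORCE]. ROWS is JSON, a list of rows, each an object of numbers: "x", "y", "z": the shift along the tool's x, y, z in cm; "yaw": the turn about the tool's z in units of 5 degrees (1.0 is 5 degrees); "gripper": the gripper's target within -1 to 1 (fully open at 1, half-way at 0, shut at -1). A call has 1 to 12 rows; each row shifts and turns the commanded pose from where the row before left it, along the tool's axes as they then stand; what a row does not reach is not made up. A row lasts 1/12 s, in which the tool goes at most 41.7 mm and 7.16 degrees, less where a joint would pass 70% of its speed; a pose out of reach is approached as far as the arm can. A call is refused whole if a number of a shift passes 4.17 or a number of a turn 1, either way. A call with a gripper value outside its range is refused whole. The fingers move at their own pace and stop on an object; FORCE is the grip in N (left out, the last holds). Time passes only in rows, so rows that do not move let the fingers close. It gives the time, the measured TCP pose, the force and the opening at its end, in the units of the state.
- telemetry.state(): the state, without advancing time (a new reading comes with each control period).
- cams.grab_frame(name): name is "scene" or "top" or "wrist"; returns a dict with "pixels" (400x640x3 uint8, red, green, blue), "mtx" (3x3 intrinsics, pixels), "distortion" ([k1, k2, p1, p2, k3] as OpenCV has them; the pictures are not rectified), "rvec" (rotation vector, rad) and "tvec" (3), from world to camera coordinates, as OpenCV has them. Camera axes: x right, y down, z forward; pixel columns grow to the right and rows downward; lengths in mm; the calibration is good to about 2 mm. A picture is of the moment at which its call begins. There is no depth.
- env.job_done(): hands the job in, once; it reports no verdict.
The state is a dict: "time_s": time; "qpos": joint angles; "qvel": joint speeds; "effort": joint torques, N m; "ee_pos": TCP position; "ee_rot": TCP orientation; "force": force on the tool from outside, world axes, zero at the start; "torque": the same for the moment, N m; "gripper_width": finger opening in mm.
Only numpy, scipy, OpenCV 4.12 (cv2) and the standard library are available. Lean on these libraries where they do the work, as an engineer would, in place of code of your own. Each camera call takes 0.05 s, during which the arm holds its last target. There are 200 camera calls.

TASK

Square the flat metal sample plate up against the upstand at the back of the white bench ledge, and slide it along the ledge until about a third of its length sticks out over the ledge's free end (the end on the robot's right), so that it can be taken there by its edge. Push it only by its edges with the fingers: never touch the spotted top face, do not lift, carry or tip the plate, and leave it lying flat and flush with the upstand. Leave the vial, tube rack, bottle and beaker where they stand.

Things in the scene. Friction and masses are not known exactly. Their poses are not given: they have to be found in the camera images.
- ledge: Fixed white bench riser (low shelf), deck surface 100 mm above the bench: 500 mm long in its y, 180 mm deep in its x (-100, open front to the robot, to +80). Along the far side a 3 mm steel upstand, 25 mm above the deck, its near face at x = +77 mm. No lip at front or ends. Free end, on the robot's right: y = -250 mm. Origin: on the bench under the deck's mid-length; z up; yaw within 10 degrees.
- ledge_end (a point): Corner of the ledge's free end at deck height: where the near face of the upstand meets the end of the deck (ledge frame x = +77, y = -250, z = +100 mm). Axes as the ledge: the deck lies towards +y, beyond the end is -y, the robot side is -x.
- plate: Stainless plate lying loose on the deck: 86 mm (its x) by 128 mm (its y), 6 mm thick, about 0.25 kg, ordinary dry friction. Origin: centre of its underside. At the start wholly on the deck, off the upstand, long side roughly along the ledge, askew up to 14 degrees. Flush: centre 43 mm from the upstand's face. A third out: centre 21 mm inside the free end; it tips off if its centre passes the end.
- spots: The spotted sample area on top of the plate, part of it: 66 mm (x) by 108 mm (y), 0.4 mm high, with rows of round dark spots, centred on the plate, a bare 10 mm margin around it. Origin: its centre, on the plate's top. Must not be touched.
- vial: Bystander: small amber glass vial with white cap, 28 mm in diameter, 58 mm high, standing on the deck towards the ledge's left end. Origin: centre of its underside.
- tube_rack: Bystander: white wire rack full of capped sample tubes, 105 x 205 mm, 105 mm high, on the bench to the right. Origin: centre of its underside.
- bottle: Bystander: white plastic reagent bottle, 92 mm in diameter, 170 mm high, on the bench in front of the ledge, to the right. Origin: centre of its underside.
- beaker: Bystander: glass beaker, 90 mm in diameter, 115 mm high, on the bench in front of the ledge, to the left. Origin: centre of its underside.
Mind the look-alikes: they are no part of the job. There is more than one size of the plate; the one meant has the size given above.

How it is judged:
By the outcome, as a careful person would: the job done as asked, in the order asked, and still so for the second after the job is handed in, with the robot touching nothing.
It also fails if it takes over 59 s, if anything falls off the work surface, if the arm or the gripper's body presses on something with over 40 N, if the wrist force passes 120 N, or if a joint passes its speed limit or range.

## Working session

There is one attempt and no reset: what is moved stays moved. The work goes in short steps, Python scripts to look and compute and a shell command to move; the robot and the scene stay as the last step left them, time stands still between calls to the robot, and variables do not carry over. Pictures are saved under pics/ and viewed, about 8 in all and at most 12, crops included, and the job is handed in when it is done.

```bash
mkdir -p pics; ls; cat > h.py <<'E'
import numpy as np, cv2
from workcell import telemetry, cams, env
def grab(name,fn=None):
    f=cams.grab_frame(name); f={k:np.array(v) for k,v in f.items()}
    if fn: cv2.imwrite('pics/'+fn,f['pixels'][:,:,::-1])
    return f
def ray(f,uv,z):
    uv=np.array(uv,float).reshape(-1,1,2)
    n=cv2.undistortPoints(uv,f['mtx'],f['distortion']).reshape(-1,2)
    R=cv2.Rodrigues(f['rvec'].astype(float))[0]; C=-R.T@f['tvec'].reshape(3)
    d=np.c_[n,np.ones(len(n))]@R
    return C+d*((z-C[2])/d[:,2])[:,None]
def proj(f,P):
    return cv2.projectPoints(np.array(P,float).reshape(-1,1,3),f['rvec'].astype(float),f['tvec'].astype(float),f['mtx'],f['distortion'])[0].reshape(-1,2)
E
python3 - <<'E'
from h import *
import pickle
a=grab('top','top0.png');b=grab('scene','scene0.png')
pickle.dump((a,b),open('f0.pkl','wb'))
print(telemetry.state())
for f in(a,b):
    R=cv2.Rodrigues(f['rvec'].astype(float))[0];print(-R.T@f['tvec'].reshape(3),f['mtx'][0,0])
E
```

```text
pics
{'time_s': 0.1, 'qpos': array([-7.53415385e+01,  1.83471705e+01,  8.96981510e+01, -5.97538003e-04,
        7.20435690e+01, -1.14740742e+00]), 'qvel': array([-0.01770669, -0.04595697, -0.11827224, -0.02202373, -0.01421107,
       -0.04551337]), 'effort': array([ 4.23048486e-04, -4.13332951e+01, -2.32510257e+01,  7.28862570e-02,
        4.22279129e-02, -5.21228799e-05]), 'ee_pos': array([ 156.49838648, -552.87114458,  235.22099204]), 'ee_rot': array([-1.79911116e+02, -1.21197168e-03,  1.58060526e+01]), 'force': array([ 0.37760221, -0.30439389,  0.23825519]), 'torque': array([-0.04046018, -0.06800573,  0.06567086]), 'gripper_width': 90.95971579574366}
[ 395.7073579   -58.88229044 1418.07125947] 492.3636801228223
[1436.75049734   70.3517726   712.61312117] 418.0862922359351
```

View pics/top0.png

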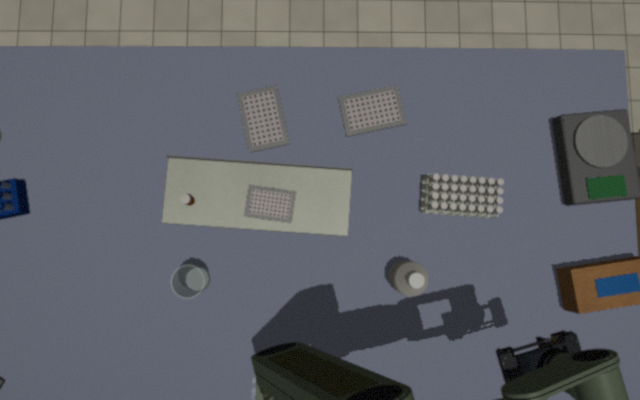

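View pics/scene0.png

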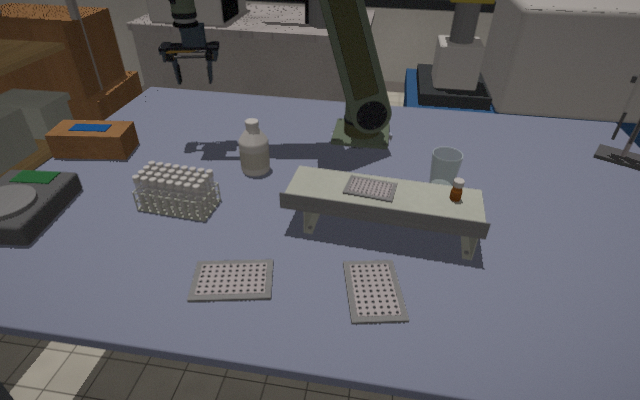

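Top view: ledge spans about (163–352, 157–235), plate on it at (270,204), vial (187,200), beaker (190,280), bottle (410,278), rack (462,195). The two larger plates on the bench are look-alikes.

```bash
python3 - <<'E'
from h import *
import pickle
a,b=pickle.load(open('f0.pkl','rb'))
p=a['pixels'].astype(int)
roi=np.zeros(p.shape[:2],np.uint8); roi[150:242,155:360]=1
m=((p[:,:,0]-p[:,:,2]>-2)&(p.sum(2)>300)).astype(np.uint8)*roi
for r,c in[(175,220),(204,247),(204,270),(200,330),(215,150),(162,260),(158,300)]:print(r,c,p[r,c])
c=max(cv2.findContours(m,0,1)[0],key=cv2.contourArea); R=cv2.minAreaRect(c)
print(R); box=cv2.boxPoints(R);print(box.round(1));print(ray(a,box,100).round(1))
crop=a['pixels'][150:245,155:360,::-1]
cv2.imwrite('pics/crop0.png',cv2.resize(crop,None,fx=3.8,fy=3.8,interpolation=cv2.INTER_CUBIC))
E
```

```text
175 220 [144 146 132]
204 247 [111 111 108]
204 270 [143 137 134]
200 330 [146 147 134]
215 150 [ 98 103 115]
162 260 [89 89 90]
158 300 [ 99 102 116]
((256.7195739746094, 196.3525390625), (186.2449493408203, 66.07195281982422), 3.990912914276123)
[[161.5 222.8]
 [166.1 156.9]
 [351.9 169.9]
 [347.3 235.8]]
[[ 461.9  350.4  100. ]
 [ 640.8  344.1  100. ]
 [ 606.7 -160.   100. ]
 [ 428.6 -146.8  100. ]]
```

View pics/crop0.png

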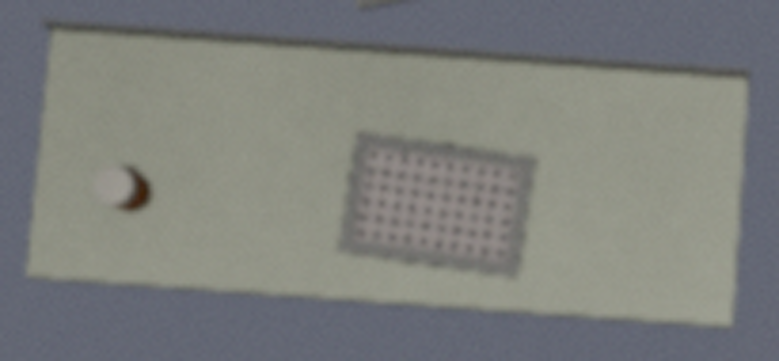

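```bash
cat >> h.py <<'E'
def line(P):
    vx,vy,x,y=cv2.fitLine(np.float32(P),cv2.DIST_HUBER,0,.01,.01).ravel(); return np.array([x,y]),np.array([vx,vy])
def rect(f,m,z):
    c=max(cv2.findContours(m,0,1)[0],key=cv2.contourArea).reshape(-1,2)
    return c,ray(f,c,z)[:,:2]
E
python3 - <<'E'
from h import *
import pickle
a,b=pickle.load(open('f0.pkl','rb'))
p=a['pixels'].astype(int)
roi=np.zeros(p.shape[:2],np.uint8); roi[150:242,155:360]=1
m=((p[:,:,0]-p[:,:,2]>6)).astype(np.uint8)*roi
m=cv2.morphologyEx(m,cv2.MORPH_CLOSE,np.ones((3,3)))
# ledge front & right end
F=ray(a,[[c,np.where(m[:,c])[0].max()+.5] for c in range(170,342)],100)[:,:2]
E=ray(a,[[np.where(m[r])[0].max()+.5,r] for r in range(176,228)],100)[:,:2]
B=ray(a,[[c,np.where(m[:,c])[0].min()-.5] for c in range(172,345)],100)[:,:2]
for n,L in(('F',F),('E',E),('B',B)):
    o,d=line(L); print(n,o.round(1),d.round(4),np.degrees(np.arctan2(-d[0],d[1])%np.pi))
oF,dF=line(F); oE,dE=line(E)
t=np.linalg.solve(np.c_[dF,-dE],oE-oF); c=oF+t[0]*dF
yaw=np.arctan2(-dF[0],dF[1]); 
if abs(yaw)>2: yaw-=np.sign(yaw)*np.pi
R=np.array([[np.cos(yaw),-np.sin(yaw)],[np.sin(yaw),np.cos(yaw)]])
L0=c-R@[-100,-250]; print('yaw',np.degrees(yaw),'L0',L0,'end',L0+R@[77,-250])
oB,_=line(B);print('back x in ledge',(R.T@(oB-L0))[0])
pm=np.zeros_like(m); s=p[:,:,0]-p[:,:,2]
pm[180:226,240:300]=(s[180:226,240:300]<8)
pm=cv2.morphologyEx(pm,cv2.MORPH_CLOSE,np.ones((5,5)))
k,W=rect(a,pm,106)
r=cv2.minAreaRect(np.float32(W)); print(r, cv2.minAreaRect(k)); bx=cv2.boxPoints(r); print(bx.round(1)); print(((bx-L0)@R).round(1), ((np.array(r[0])-L0)@R))
e=(np.array(bx[1])-bx[0]),(bx[2]-bx[1]);print([np.degrees(np.arctan2(v[1],v[0])) for v in e])
np.savez('ledge.npz',L0=L0,R=R,yaw=yaw)
E
```

```text
F [447.   99.4] [0.0684 0.9977] 176.07823
E [ 520.2 -151.4] [ 0.9976 -0.0689] 86.05059
B [624.7  94. ] [0.0676 0.9977] 176.12437
yaw -3.9217553 L0 [547.07231137  97.35577589] end [ 606.79347861 -157.32516353]
back x in ledge 77.62773502837764
((514.3887329101562, 61.301002502441406), (129.2124481201172, 86.4511489868164), 81.49041748046875) ((269.5090026855469, 203.44076538085938), (48.47701644897461, 32.23811721801758), 8.61564826965332)
[[462.1   3.8]
 [547.6  -9. ]
 [566.7 118.8]
 [481.2 131.6]]
[[ -78.4  -99.1]
 [   7.8 -106.1]
 [  18.1   22.7]
 [ -68.1   29.7]] [-30.14111155 -38.20571077]
[np.float32(-8.509587), np.float32(81.490425)]
```

```bash
python3 -m inch '[{"z":-1,"yaw":0.98},{"z":-1,"yaw":0.98},{"z":-1,"yaw":0.98},{"x":1,"yaw":0.98},{"x":2},{"x":2},{"x":2},{"x":2},{"x":1,"gripper":1},{"x":0},{"x":0}]'
```

```text
invalid input
```

```bash
python3 -m inch '[{"y":-1},{"y":-2},{"y":-2.7},{"y":-2.7},{"y":-2.7},{"y":-2.7},{"y":-2.7},{"y":-2.7},{"y":-2.7},{"y":-2.7},{"y":-2.7},{"y":-2.7}]'; python3 -m inch '[{"y":-2.7},{"y":-2.7},{"y":-2.7,"x":1},{"y":-2.7,"x":1},{"y":-2.7,"x":2},{"y":-2.7,"x":2},{"y":-2.7,"x":2},{"y":-2.7,"x":2},{"y":-2.7,"x":1},{"y":-2,"x":1},{"y":-1},{}]'; cat >> h.py <<'E'
D=np.load('ledge.npz'); L0,RL,yaw0=D['L0'],D['R'],float(D['yaw'])
def st():
    s=telemetry.state(); print('t',round(s['time_s'],2),'ledge',((s['ee_pos'][:2]-L0)@RL).round(1),'z',s['ee_pos'][2].round(1),'rot',s['ee_rot'].round(2),'yawerr',(s['ee_rot'][2]-np.degrees(yaw0)).round(2),'F',s['force'].round(1),'w',round(s['gripper_width'],1)); return s
E
python3 -c "from h import *;st()"
```

```text
t 0.1 ledge [-345.2 -675.4] z 235.2 rot [-179.91   -0.     15.81] yawerr 19.73 F [ 0.4 -0.3  0.2] w 91.0invalid input
invalid input
```

```bash
python3 -m inch '[{"x":0,"y":0,"z":-1,"yaw":0.98,"gripper":1},{"x":0,"y":0,"z":-1,"yaw":0.98,"gripper":1},{"x":1,"y":0,"z":-1,"yaw":0.98,"gripper":1},{"x":2,"y":0,"z":0,"yaw":0.98,"gripper":1},{"x":2,"y":0,"z":0,"yaw":0,"gripper":1},{"x":2,"y":0,"z":0,"yaw":0,"gripper":1},{"x":2,"y":0,"z":0,"yaw":0,"gripper":1},{"x":1,"y":0,"z":0,"yaw":0,"gripper":1},{"x":0,"y":0,"z":0,"yaw":0,"gripper":1}]';python3 -c "from h import *;st()"
```

```text
time_s: 0.85
ee_pos: [258.0, -556.3, 265.2]
ee_rot: [-179.9, -0.0, -3.7]
force: [0.9, 0.2, 0.3]
gripper_width: 91.2
t 0.85 ledge [-243.7 -671.9] z 265.2 rot [-179.95   -0.     -3.67] yawerr 0.25 F [0.9 0.2 0.3] w 91.2
```

```bash
python3 -m inch '[{"x":0.5,"y":-1,"z":0,"yaw":0.05,"gripper":1},{"x":0.5,"y":-2,"z":0,"yaw":0,"gripper":1},{"x":0.6,"y":-2.8,"z":0,"yaw":0,"gripper":1},{"x":0.6,"y":-2.8,"z":0,"yaw":0,"gripper":1},{"x":0.6,"y":-2.8,"z":0,"yaw":0,"gripper":1},{"x":0.6,"y":-2.8,"z":0,"yaw":0,"gripper":1},{"x":0.6,"y":-2.8,"z":0,"yaw":0,"gripper":1},{"x":0.6,"y":-2.8,"z":0,"yaw":0,"gripper":1},{"x":0.6,"y":-2.8,"z":0,"yaw":0,"gripper":1},{"x":0.6,"y":-2.8,"z":0,"yaw":0,"gripper":1},{"x":0.6,"y":-2.8,"z":0,"yaw":0,"gripper":1},{"x":0.6,"y":-2.8,"z":0,"yaw":0,"gripper":1}]'; python3 -m inch '[{"x":0.6,"y":-2.8,"z":0,"yaw":0,"gripper":1},{"x":0.6,"y":-2.8,"z":0,"yaw":0,"gripper":1},{"x":0.6,"y":-2.8,"z":0,"yaw":0,"gripper":1},{"x":0.6,"y":-2.8,"z":0,"yaw":0,"gripper":1},{"x":0.6,"y":-2.8,"z":0,"yaw":0,"gripper":1},{"x":0.6,"y":-2.8,"z":0,"yaw":0,"gripper":1},{"x":0.6,"y":-2.8,"z":0,"yaw":0,"gripper":1},{"x":0.6,"y":-2.8,"z":0,"yaw":0,"gripper":1},{"x":0.6,"y":-2.8,"z":0,"yaw":0,"gripper":1},{"x":0.6,"y":-2.4,"z":0,"yaw":0,"gripper":1},{"x":0,"y":-1.5,"z":0,"yaw":0,"gripper":1},{"x":0,"y":0,"z":0,"yaw":0,"gripper":1}]';python3 -c "
from h import *
st();grab('wrist','w1.png')"
```

```text
time_s: 1.85
ee_pos: [346.8, -250.5, 266.0]
ee_rot: [180.0, 0.0, -4.1]
force: [0.9, 0.5, -0.4]
gripper_width: 91.1
time_s: 2.85
ee_pos: [427.6, 35.6, 265.8]
ee_rot: [-180.0, 0.0, -3.9]
force: [-0.7, -0.9, 0.3]
gripper_width: 91.3
t 2.85 ledge [-115.   -69.8] z 265.8 rot [-1.7996e+02  3.0000e-02 -3.9100e+00] yawerr 0.01 F [-0.7 -0.9  0.3] w 91.3
```

View pics/w1.png

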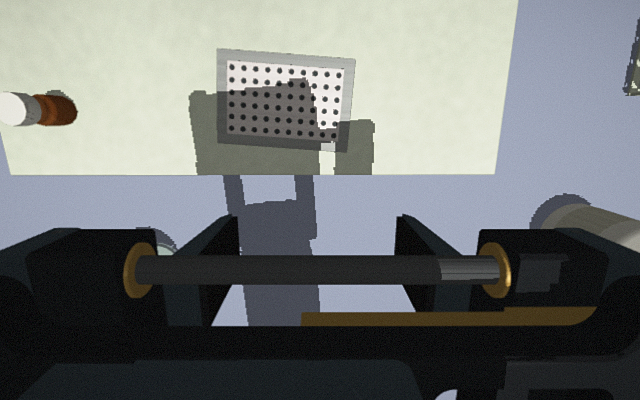

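```bash
python3 -m inch '[{"x":0,"y":-1,"z":1,"yaw":0,"gripper":1},{"x":0,"y":-1.2,"z":2,"yaw":0,"gripper":1},{"x":0,"y":-0.8,"z":2,"yaw":0,"gripper":1},{"x":0,"y":0,"z":2,"yaw":0,"gripper":1},{"x":0,"y":0,"z":2,"yaw":0,"gripper":1},{"x":0,"y":0,"z":2,"yaw":0,"gripper":1},{"x":0,"y":0,"z":1.5,"yaw":0,"gripper":1},{"x":0,"y":0,"z":0.5,"yaw":0,"gripper":1},{"x":0,"y":0,"z":0,"yaw":0,"gripper":1},{"x":0,"y":0,"z":0,"yaw":0,"gripper":1}]';python3 -c "
from h import *
f=grab('wrist')
st()
P=ray(f,[[0,0]],106)
g=cams.grab_frame('scene')
import cv2
cv2.imwrite('pics/s1.png',cv2.resize(np.array(g['pixels'])[110:250,270:510,::-1],None,fx=3.3,fy=3.3,interpolation=2))
cv2.imwrite('pics/w2.png',f['pixels'][:,:,::-1])"
```

```text
time_s: 3.73
ee_pos: [430.6, 63.4, 136.1]
ee_rot: [180.0, -0.0, -4.1]
force: [0.2, 0.2, -0.2]
gripper_width: 91.0
t 3.78 ledge [-113.4  -41.7] z 136.6 rot [-1.7999e+02 -9.0000e-02 -4.0900e+00] yawerr -0.17 F [0.1 0.9 0.5] w 91.7
```

View pics/w2.png

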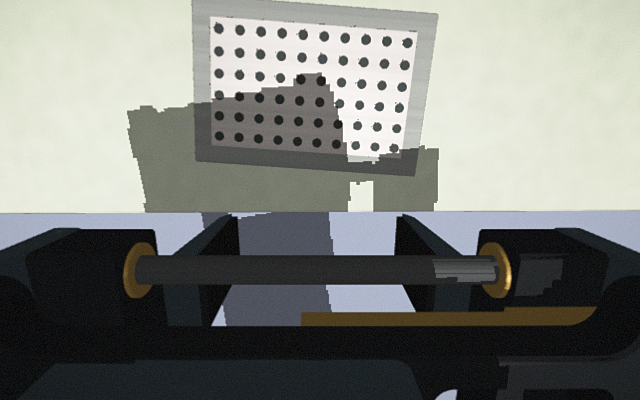

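```bash
python3 -m inch '[{"x":0,"y":0,"z":0.5,"yaw":0,"gripper":1},{"x":0,"y":0,"z":0.4,"yaw":0,"gripper":1},{"x":0,"y":0,"z":0.25,"yaw":0,"gripper":1},{"x":0,"y":0,"z":0,"yaw":0,"gripper":1},{"x":0,"y":0,"z":0,"yaw":0,"gripper":1},{"x":0.3,"y":0,"z":0,"yaw":0,"gripper":1},{"x":0.4,"y":0,"z":0,"yaw":0,"gripper":1},{"x":0.4,"y":0,"z":0,"yaw":0,"gripper":1},{"x":0.4,"y":0,"z":0,"yaw":0,"gripper":1},{"x":0.4,"y":0,"z":0,"yaw":0,"gripper":1}]';python3 -c "
from h import *
st()";python3 -m inch '[{"x":0.4,"y":0,"z":0,"yaw":0,"gripper":1},{"x":0.4,"y":0,"z":0,"yaw":0,"gripper":1},{"x":0.4,"y":0,"z":0,"yaw":0,"gripper":1},{"x":0.4,"y":0,"z":0,"yaw":0,"gripper":1},{"x":0.2,"y":0,"z":0,"yaw":0,"gripper":1},{"x":0,"y":0,"z":0,"yaw":0,"gripper":1}]';python3 -c "
from h import *
st();grab('wrist','w3.png')"
```

```text
time_s: 4.67
ee_pos: [450.2, 62.4, 124.5]
ee_rot: [180.0, -0.0, -4.1]
force: [1.1, 0.5, 0.4]
gripper_width: 91.3
t 4.67 ledge [-94.3 -41.5] z 124.5 rot [ 1.80e+02 -2.00e-02 -4.05e+00] yawerr -0.13 F [1.1 0.5 0.4] w 91.3
time_s: 5.17
ee_pos: [468.2, 61.2, 124.4]
ee_rot: [-180.0, -0.1, -4.1]
force: [0.9, 0.4, 0.0]
gripper_width: 91.5
t 5.17 ledge [-76.2 -41.5] z 124.4 rot [-1.7999e+02 -5.0000e-02 -4.0500e+00] yawerr -0.13 F [0.9 0.4 0. ] w 91.5
```

View pics/w3.png

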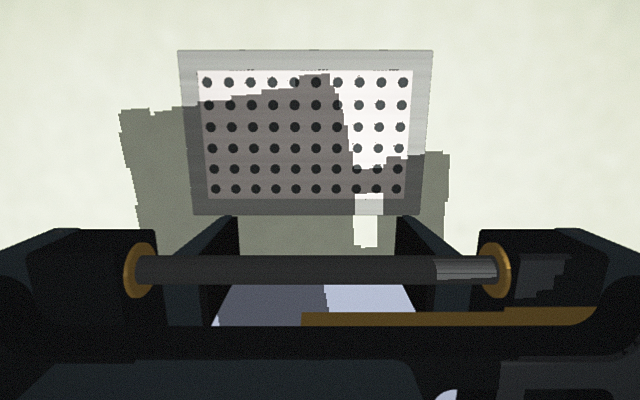

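Plate is squared with the fingers (edges horizontal in the wrist view, rows 50 and 214). Push on towards the upstand.

```bash
python3 -m inch '[{"x":0.3,"y":0,"z":0,"yaw":0.02,"gripper":1},{"x":0.4,"y":0,"z":0,"yaw":0,"gripper":1},{"x":0.4,"y":0,"z":0,"yaw":0,"gripper":1},{"x":0.4,"y":0,"z":0,"yaw":0,"gripper":1},{"x":0.4,"y":0,"z":0,"yaw":0,"gripper":1},{"x":0.4,"y":0,"z":0,"yaw":0,"gripper":1},{"x":0.4,"y":0,"z":0,"yaw":0,"gripper":1},{"x":0.4,"y":0,"z":0,"yaw":0,"gripper":1},{"x":0.4,"y":0,"z":0,"yaw":0,"gripper":1},{"x":0.4,"y":0,"z":0,"yaw":0,"gripper":1},{"x":0.3,"y":0,"z":0,"yaw":0,"gripper":1},{"x":0.1,"y":0,"z":0,"yaw":0,"gripper":1}]';python3 -c "
from h import *
st()";python3 -m inch '[{"x":0.1,"y":0,"z":0,"yaw":0,"gripper":1},{"x":0.1,"y":0,"z":0,"yaw":0,"gripper":1},{"x":0.1,"y":0,"z":0,"yaw":0,"gripper":1},{"x":0,"y":0,"z":0,"yaw":0,"gripper":1}]';python3 -c "
from h import *
st()"
```

```text
time_s: 6.22
ee_pos: [511.1, 58.0, 124.4]
ee_rot: [180.0, -0.0, -4.2]
force: [-1.7, 0.7, 0.9]
gripper_width: 91.1
t 6.22 ledge [-33.2 -41.7] z 124.4 rot [ 1.80e+02 -4.00e-02 -4.15e+00] yawerr -0.23 F [-1.7  0.7  0.9] w 91.1
time_s: 6.55
ee_pos: [513.6, 57.8, 124.4]
ee_rot: [180.0, -0.0, -4.1]
force: [-1.2, 0.4, -0.1]
gripper_width: 91.2
t 6.55 ledge [-30.7 -41.7] z 124.4 rot [ 1.7999e+02 -3.0000e-02 -4.1400e+00] yawerr -0.22 F [-1.2  0.4 -0.1] w 91.2
```

```bash
for i in 1 2 3; do :; done; python3 -m inch '[{"x":0.1,"y":0,"z":0,"yaw":-0.04,"gripper":1},{"x":0.1,"y":0,"z":0,"yaw":0,"gripper":1},{"x":0.1,"y":0,"z":0,"yaw":0,"gripper":1}]';python3 -m inch '[{"x":0.1,"y":0,"z":0,"yaw":0,"gripper":1},{"x":0.1,"y":0,"z":0,"yaw":0,"gripper":1}]';python3 -c "
from h import *
st()"
```

```text
time_s: 6.8
ee_pos: [516.4, 57.6, 124.4]
ee_rot: [180.0, -0.0, -3.9]
force: [-1.5, 0.6, 0.2]
gripper_width: 91.6
time_s: 6.97
ee_pos: [517.9, 57.5, 124.4]
ee_rot: [180.0, 0.1, -3.9]
force: [-4.9, -0.2, 3.3]
gripper_width: 91.3
t 6.97 ledge [-26.4 -41.8] z 124.4 rot [ 1.7999e+02  8.0000e-02 -3.9500e+00] yawerr -0.03 F [-4.9 -0.2  3.3] w 91.3
```

```bash
python3 -m inch '[{"x":0.1,"y":0,"z":0,"yaw":0,"gripper":1},{"x":0,"y":0,"z":0,"yaw":0,"gripper":1}]';python3 -m inch '[{"x":0.1,"y":0,"z":0,"yaw":0,"gripper":1},{"x":0,"y":0,"z":0,"yaw":0,"gripper":1}]';python3 -c "
from h import *
st();grab('wrist','w4.png')"
```

```text
time_s: 7.13
ee_pos: [518.0, 57.5, 124.3]
ee_rot: [180.0, 0.2, -3.9]
force: [-5.2, 0.4, 3.8]
gripper_width: 91.3
time_s: 7.3
ee_pos: [518.1, 57.5, 124.3]
ee_rot: [180.0, 0.3, -3.9]
force: [-8.4, 0.6, 5.7]
gripper_width: 91.2
t 7.3 ledge [-26.2 -41.8] z 124.3 rot [179.98   0.31  -3.95] yawerr -0.03 F [-8.4  0.6  5.7] w 91.2
```

View pics/w4.png

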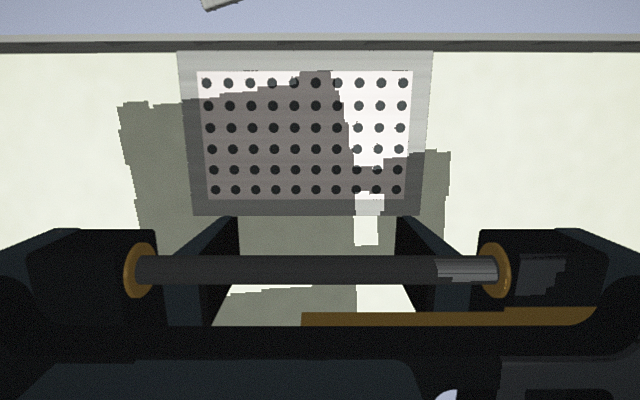

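```bash
python3 -m inch '[{"x":-0.5,"y":0,"z":0,"yaw":0,"gripper":1},{"x":-1,"y":0,"z":0,"yaw":0,"gripper":1},{"x":-0.5,"y":0,"z":-0.5,"yaw":0,"gripper":1},{"x":0,"y":0,"z":-2,"yaw":0,"gripper":1},{"x":0,"y":0,"z":-2,"yaw":0,"gripper":-1},{"x":0,"y":-1,"z":-1.5,"yaw":0,"gripper":-1},{"x":0,"y":-2,"z":0,"yaw":0,"gripper":-1},{"x":0,"y":-2,"z":0,"yaw":0,"gripper":-1},{"x":0,"y":-1,"z":0,"yaw":0,"gripper":-1},{"x":0,"y":0,"z":0,"yaw":0,"gripper":-1},{"x":0,"y":0,"z":0,"yaw":0,"gripper":-1}]' 10;python3 - <<'E'
from h import *
st();f=grab('top');g=grab('wrist','w5.png')
cv2.imwrite('pics/t2.png',cv2.resize(f['pixels'][150:245,155:360,::-1],None,fx=3.8,fy=3.8,interpolation=2))
E
```

```text
time_s: 8.27
ee_pos: [504.3, 118.5, 184.4]
ee_rot: [180.0, -0.0, -3.9]
force: [-0.2, 0.2, 1.0]
gripper_width: 47.6
t 8.27 ledge [-44.1  18.2] z 184.4 rot [ 1.7995e+02 -1.0000e-02 -3.8700e+00] yawerr 0.05 F [-0.2  0.2  1. ] w 47.6
```

View pics/w5.png

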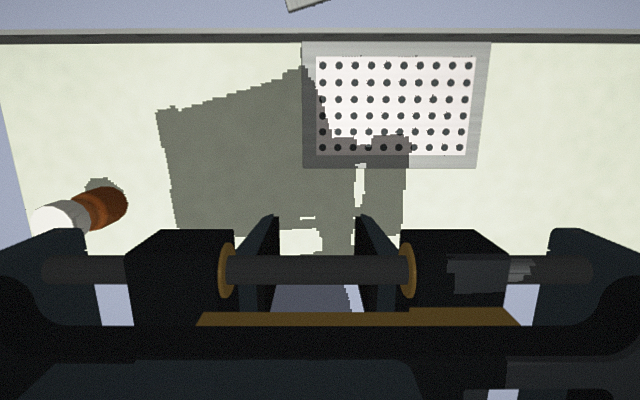

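```bash
python3 - <<'E'
from h import *
g=grab('wrist')
P=ray(g,[[301,42],[303,167],[477,168],[491,42]],106)[:,:2]
print(((P-L0)@RL).round(1)); print(((ray(g,[[60,225]],158)[:,:2]-L0)@RL).round(1));st()
E
```

```text
[[  74.9   27.7]
 [  -8.9   27.3]
 [  -9.6 -100.4]
 [  75.1  -99.2]]
[[-35.9 170. ]]
t 8.42 ledge [-44.1  17.5] z 184.2 rot [ 1.7996e+02  2.0000e-02 -3.9800e+00] yawerr -0.06 F [-0.3  0.4  0.1] w 35.5
```

```bash
python3 -m inch '[{"x":1,"y":-1,"z":0,"yaw":0,"gripper":-1},{"x":2,"y":-1.5,"z":0,"yaw":0,"gripper":-1},{"x":2,"y":-1.1,"z":0,"yaw":0,"gripper":-1},{"x":2,"y":0,"z":0,"yaw":0,"gripper":-1},{"x":1,"y":0,"z":1,"yaw":0,"gripper":-1},{"x":0,"y":0,"z":2,"yaw":0,"gripper":-1},{"x":0,"y":0,"z":1.7,"yaw":0,"gripper":-1},{"x":0,"y":0,"z":0.6,"yaw":0,"gripper":-1},{"x":0,"y":0,"z":0,"yaw":0,"gripper":-1},{"x":0,"y":0,"z":0,"yaw":0,"gripper":-1}]';python3 -c "
from h import *
st()"
```

```text
time_s: 9.25
ee_pos: [586.5, 148.5, 131.3]
ee_rot: [180.0, 0.0, -4.0]
force: [0.2, -0.2, -0.2]
gripper_width: 0.5
t 9.25 ledge [35.9 53.7] z 131.3 rot [ 1.7998e+02  4.0000e-02 -3.9800e+00] yawerr -0.06 F [ 0.2 -0.2 -0.2] w 0.5
```

```bash
python3 -m inch '[{"x":0,"y":0,"z":0.4,"yaw":0,"gripper":-1},{"x":0,"y":0,"z":0.3,"yaw":0,"gripper":-1},{"x":0,"y":0,"z":0,"yaw":0,"gripper":-1},{"x":0,"y":0.4,"z":0,"yaw":0,"gripper":-1},{"x":0,"y":0.4,"z":0,"yaw":0,"gripper":-1},{"x":0,"y":0.4,"z":0,"yaw":0,"gripper":-1},{"x":0,"y":0.4,"z":0,"yaw":0,"gripper":-1},{"x":0,"y":0.4,"z":0,"yaw":0,"gripper":-1},{"x":0,"y":0.5,"z":0,"yaw":0,"gripper":-1},{"x":0,"y":0.5,"z":0,"yaw":0,"gripper":-1},{"x":0,"y":0.5,"z":0,"yaw":0,"gripper":-1},{"x":0,"y":0.5,"z":0,"yaw":0,"gripper":-1}]';python3 -c "
from h import *
st()"; python3 -m inch '[{"x":0,"y":0.5,"z":0,"yaw":0,"gripper":-1},{"x":0,"y":0.5,"z":0,"yaw":0,"gripper":-1},{"x":0,"y":0.5,"z":0,"yaw":0,"gripper":-1},{"x":0,"y":0.5,"z":0,"yaw":0,"gripper":-1},{"x":0,"y":0.5,"z":0,"yaw":0,"gripper":-1},{"x":0,"y":0.4,"z":0,"yaw":0,"gripper":-1},{"x":0,"y":0.2,"z":0,"yaw":0,"gripper":-1},{"x":0,"y":0,"z":0,"yaw":0,"gripper":-1}]';python3 -c "
from h import *
st();grab('wrist','w6.png')"
```

```text
time_s: 10.25
ee_pos: [584.1, 108.7, 124.6]
ee_rot: [-180.0, -0.0, -4.0]
force: [0.6, 2.0, 1.5]
gripper_width: 0.4
t 10.25 ledge [36.2 13.9] z 124.6 rot [-1.7998e+02 -2.0000e-02 -3.9500e+00] yawerr -0.03 F [0.6 2.  1.5] w 0.4
time_s: 10.92
ee_pos: [581.9, 77.5, 124.5]
ee_rot: [180.0, -0.0, -4.0]
force: [-0.5, -0.2, 1.9]
gripper_width: 0.4
t 10.92 ledge [ 36.1 -17.5] z 124.5 rot [179.96  -0.    -3.97] yawerr -0.04 F [-0.5 -0.2  1.9] w 0.4
```

View pics/w6.png

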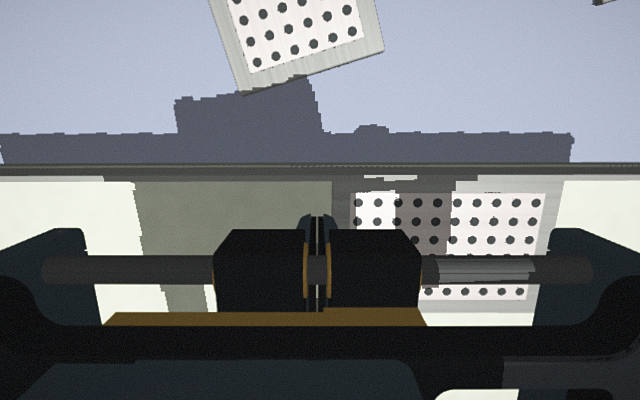

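Plate (from column ~332 right) is sliding along the upstand, still parallel to it.

```bash
python3 -m inch '[{"x":0,"y":0.3,"z":0,"yaw":0,"gripper":-1},{"x":0,"y":0.5,"z":0,"yaw":0,"gripper":-1},{"x":0,"y":0.5,"z":0,"yaw":0,"gripper":-1},{"x":0,"y":0.5,"z":0,"yaw":0,"gripper":-1},{"x":0,"y":0.5,"z":0,"yaw":0,"gripper":-1},{"x":0,"y":0.5,"z":0,"yaw":0,"gripper":-1},{"x":0,"y":0.5,"z":0,"yaw":0,"gripper":-1},{"x":0,"y":0.5,"z":0,"yaw":0,"gripper":-1},{"x":0,"y":0.5,"z":0,"yaw":0,"gripper":-1},{"x":0,"y":0.5,"z":0,"yaw":0,"gripper":-1},{"x":0,"y":0.5,"z":0,"yaw":0,"gripper":-1},{"x":0,"y":0.5,"z":0,"yaw":0,"gripper":-1}]'; python3 -m inch '[{"x":0,"y":0.5,"z":0,"yaw":0,"gripper":-1},{"x":0,"y":0.5,"z":0,"yaw":0,"gripper":-1},{"x":0,"y":0.5,"z":0,"yaw":0,"gripper":-1},{"x":0,"y":0.5,"z":0,"yaw":0,"gripper":-1},{"x":0,"y":0.5,"z":0,"yaw":0,"gripper":-1},{"x":0,"y":0.5,"z":0,"yaw":0,"gripper":-1},{"x":0,"y":0.5,"z":0,"yaw":0,"gripper":-1},{"x":0,"y":0.5,"z":0,"yaw":0,"gripper":-1},{"x":0,"y":0.5,"z":0,"yaw":0,"gripper":-1},{"x":0,"y":0.4,"z":0,"yaw":0,"gripper":-1},{"x":0,"y":0.2,"z":0,"yaw":0,"gripper":-1},{"x":0,"y":0,"z":0,"yaw":0,"gripper":-1}]';python3 -c "
from h import *
st();a=grab('top');b=grab('scene')
A=cv2.resize(a['pixels'][150:245,240:360],None,fx=4,fy=4,interpolation=2)
B=cv2.resize(b['pixels'][150:230,260:400],None,fx=4,fy=4,interpolation=2)[:, :480]
cv2.imwrite('pics/c7.png',cv2.resize(np.vstack([A[:,:480],B[:210]]),None,fx=1,fy=1)[:600,:,::-1])"
```

```text
time_s: 11.97
ee_pos: [577.8, 19.8, 124.4]
ee_rot: [180.0, 0.0, -3.9]
force: [0.6, 1.7, 0.6]
gripper_width: 0.2
time_s: 12.97
ee_pos: [574.3, -31.3, 124.4]
ee_rot: [180.0, 0.0, -4.0]
force: [-0.4, 0.3, -0.4]
gripper_width: 0.7
t 12.97 ledge [  36.  -126.5] z 124.4 rot [179.96   0.    -3.97] yawerr -0.05 F [-0.4  0.3 -0.4] w 0.7
```

View pics/c7.png

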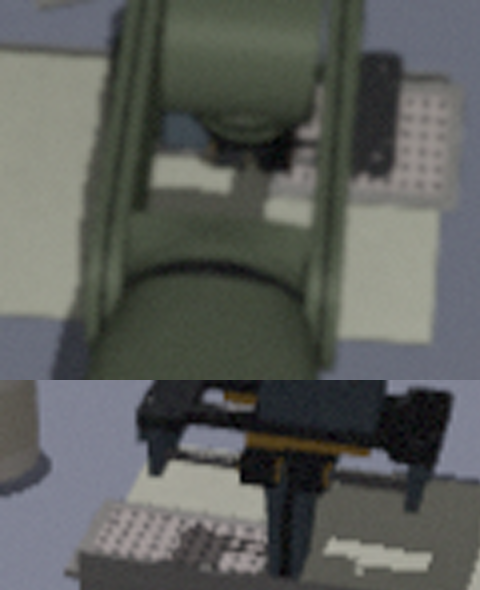

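```bash
python3 - <<'E'
from h import *
import pickle
a,_=pickle.load(open('f0.pkl','rb'))
print(((ray(a,[[240+463/4-.4,150+88/4-.4],[240+456/4-.4,150+205/4-.4]],106)[:,:2]-L0)@RL).round(1))
a=grab('top');p=a['pixels'].astype(int)
for r in (180,186,192,198): print(r,[tuple(p[r,c]) for c in range(350,361)])
E
```

```text
[[  72.1 -261.8]
 [  -7.3 -262.1]]
180 [(np.int64(115), np.int64(110), np.int64(108)), (np.int64(120), np.int64(118), np.int64(115)), (np.int64(123), np.int64(121), np.int64(118)), (np.int64(119), np.int64(120), np.int64(116)), (np.int64(116), np.int64(117), np.int64(114)), (np.int64(107), np.int64(109), np.int64(111)), (np.int64(98), np.int64(103), np.int64(112)), (np.int64(100), np.int64(104), np.int64(118)), (np.int64(103), np.int64(107), np.int64(120)), (np.int64(104), np.int64(107), np.int64(119)), (np.int64(102), np.int64(106), np.int64(119))]
186 [(np.int64(141), np.int64(135), np.int64(132)), (np.int64(135), np.int64(129), np.int64(127)), (np.int64(121), np.int64(120), np.int64(116)), (np.int64(118), np.int64(118), np.int64(115)), (np.int64(113), np.int64(114), np.int64(115)), (np.int64(106), np.int64(109), np.int64(115)), (np.int64(103), np.int64(106), np.int64(118)), (np.int64(105), np.int64(108), np.int64(121)), (np.int64(102), np.int64(106), np.int64(119)), (np.int64(104), np.int64(107), np.int64(119)), (np.int64(104), np.int64(108), np.int64(121))]
192 [(np.int64(126), n
[... 320 characters left out ...]
(105), np.int64(109), np.int64(121)), (np.int64(102), np.int64(107), np.int64(119)), (np.int64(105), np.int64(108), np.int64(122)), (np.int64(103), np.int64(107), np.int64(120))]
198 [(np.int64(127), np.int64(125), np.int64(121)), (np.int64(121), np.int64(120), np.int64(117)), (np.int64(120), np.int64(120), np.int64(117)), (np.int64(120), np.int64(121), np.int64(119)), (np.int64(113), np.int64(113), np.int64(119)), (np.int64(106), np.int64(110), np.int64(121)), (np.int64(103), np.int64(108), np.int64(122)), (np.int64(102), np.int64(105), np.int64(118)), (np.int64(104), np.int64(108), np.int64(120)), (np.int64(102), np.int64(105), np.int64(118)), (np.int64(102), np.int64(107), np.int64(120))]
```

```bash
python3 -m inch '[{"x":0,"y":0.3,"z":0,"yaw":0,"gripper":-1},{"x":0,"y":0.4,"z":0,"yaw":0,"gripper":-1},{"x":0,"y":0.4,"z":0,"yaw":0,"gripper":-1},{"x":0,"y":0.4,"z":0,"yaw":0,"gripper":-1},{"x":0,"y":0.4,"z":0,"yaw":0,"gripper":-1},{"x":0,"y":0.4,"z":0,"yaw":0,"gripper":-1},{"x":0,"y":0.4,"z":0,"yaw":0,"gripper":-1},{"x":0,"y":0.3,"z":0,"yaw":0,"gripper":-1},{"x":0,"y":0.1,"z":0,"yaw":0,"gripper":-1},{"x":0,"y":0,"z":0,"yaw":0,"gripper":-1}]'
python3 - <<'E'
from h import *
st();a=grab('top');p=a['pixels'].astype(int)
P=[]
for r in range(180,202,2):
    s=p[r,350:385,0]-p[r,350:385,2]; P.append([350+np.where(s>-5)[0].max()+.5,r])
print([q[0] for q in P]);print(((ray(a,P,106)[:,:2]-L0)@RL).round(1)[:,1])
E
```

```text
time_s: 13.95
ee_pos: [572.2, -62.0, 124.5]
ee_rot: [180.0, -0.0, -4.0]
force: [-0.2, 0.7, -0.5]
gripper_width: 0.4
t 13.95 ledge [  36.  -157.3] z 124.5 rot [179.97  -0.    -3.96] yawerr -0.04 F [-0.2  0.7 -0.5] w 0.4
[np.float64(366.5), np.float64(366.5), np.float64(366.5), np.float64(366.5), np.float64(366.5), np.float64(365.5), np.float64(365.5), np.float64(365.5), np.float64(365.5), np.float64(365.5), np.float64(365.5)]
[-293.2 -293.5 -293.9 -294.2 -294.5 -292.2 -292.5 -292.8 -293.1 -293.5
 -293.8]
```

```bash
python3 -m inch '[{"x":0,"y":-0.5,"z":0,"yaw":0,"gripper":-1},{"x":0,"y":-1,"z":0,"yaw":0,"gripper":-1},{"x":0,"y":-0.5,"z":-1,"yaw":0,"gripper":-1},{"x":-1,"y":0,"z":-2,"yaw":0,"gripper":-1},{"x":-2,"y":0,"z":-2,"yaw":0,"gripper":-1},{"x":-2.5,"y":0,"z":-1,"yaw":0,"gripper":-1},{"x":-2.5,"y":1,"z":0,"yaw":0,"gripper":-1},{"x":-1,"y":2,"z":0,"yaw":0,"gripper":-1},{"x":0,"y":2.5,"z":0,"yaw":0,"gripper":1},{"x":0,"y":2.5,"z":0,"yaw":0,"gripper":1},{"x":0,"y":1.2,"z":0,"yaw":0,"gripper":1},{"x":0,"y":0,"z":0,"yaw":0,"gripper":1}]';python3 -c "
from h import *
st();grab('wrist','w8.png')"
```

```text
time_s: 15.0
ee_pos: [477.8, -128.4, 185.1]
ee_rot: [180.0, -0.1, -4.1]
force: [-0.2, -0.2, -0.1]
gripper_width: 24.3
t 15.0 ledge [ -53.7 -230. ] z 185.1 rot [ 1.7996e+02 -7.0000e-02 -4.0700e+00] yawerr -0.15 F [-0.2 -0.2 -0.1] w 24.3
```

View pics/w8.png

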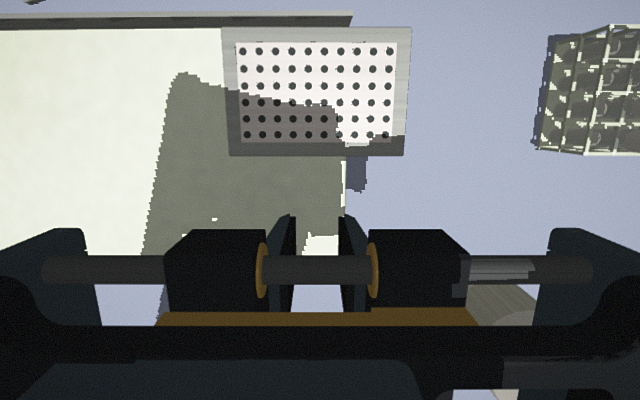

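```bash
python3 - <<'E'
from h import *
import pickle
a,_=pickle.load(open('f0.pkl','rb'))
print('bottle',((ray(a,[[416,281]],170)[:,:2]-L0)@RL).round(1))
g=grab('wrist')
print(((ray(g,[[222,27],[229,156],[405,156],[411,27]],106)[:,:2]-L0)@RL).round(1));
print(((ray(g,[[20,27.5],[180,26.5],[352,25]],125)[:,:2]-L0)@RL).round(1));st()
E
python3 -m inch '[{"x":0,"y":0,"z":0,"yaw":-0.03,"gripper":1},{"x":0,"y":0,"z":1,"yaw":0,"gripper":1},{"x":0,"y":0,"z":1.5,"yaw":0,"gripper":1},{"x":0,"y":0,"z":1.5,"yaw":0,"gripper":1},{"x":0,"y":0,"z":1,"yaw":0,"gripper":1},{"x":0,"y":0,"z":0.7,"yaw":0,"gripper":1},{"x":0,"y":0,"z":0.3,"yaw":0,"gripper":1},{"x":0,"y":0,"z":0,"yaw":0,"gripper":1},{"x":0,"y":0,"z":0,"yaw":0,"gripper":1}]';python3 -c "
from h import *
st()"
```

```text
bottle [[-204.5 -426.6]]
[[  74.8 -166.5]
 [ -10.4 -165.2]
 [ -10.7 -293.4]
 [  74.5 -291.7]]
[[  70.4  -47.8]
 [  70.2 -146.2]
 [  70.6 -250.7]]
t 15.1 ledge [ -53.8 -228.2] z 184.7 rot [-1.7996e+02 -1.0000e-02 -3.9900e+00] yawerr -0.07 F [0.2 0.7 0.4] w 32.0
time_s: 15.85
ee_pos: [477.9, -127.1, 124.7]
ee_rot: [180.0, -0.0, -3.8]
force: [-0.2, -0.2, 0.4]
gripper_width: 90.5
t 15.85 ledge [ -53.7 -228.7] z 124.7 rot [ 1.7999e+02 -4.0000e-02 -3.7800e+00] yawerr 0.14 F [-0.2 -0.2  0.4] w 90.5
```

```bash
python3 -m inch '[{"x":0.3,"y":0,"z":0,"yaw":0.03,"gripper":1},{"x":0.5,"y":0,"z":0,"yaw":0,"gripper":1},{"x":0.5,"y":0,"z":0,"yaw":0,"gripper":1},{"x":0.5,"y":0,"z":0,"yaw":0,"gripper":1},{"x":0.4,"y":0,"z":0,"yaw":0,"gripper":1},{"x":0.2,"y":0,"z":0,"yaw":0,"gripper":1},{"x":0.1,"y":0,"z":0,"yaw":0,"gripper":1},{"x":0,"y":0,"z":0,"yaw":0,"gripper":1}]';python3 -c "
from h import *
st()";python3 -m inch '[{"x":0.1,"y":0,"z":0,"yaw":0,"gripper":1},{"x":0.1,"y":0,"z":0,"yaw":0,"gripper":1},{"x":0,"y":0,"z":0,"yaw":0,"gripper":1}]';python3 -c "
from h import *
st()"
```

```text
time_s: 16.52
ee_pos: [502.7, -128.9, 124.4]
ee_rot: [180.0, 0.0, -3.9]
force: [0.4, -0.5, 0.3]
gripper_width: 91.4
t 16.52 ledge [ -28.8 -228.7] z 124.4 rot [ 1.80e+02  1.00e-02 -3.94e+00] yawerr -0.02 F [ 0.4 -0.5  0.3] w 91.4
time_s: 16.77
ee_pos: [504.4, -129.0, 124.4]
ee_rot: [180.0, 0.0, -4.0]
force: [-0.6, 0.1, 0.1]
gripper_width: 91.3
t 16.77 ledge [ -27.1 -228.7] z 124.4 rot [ 1.80e+02  1.00e-02 -3.95e+00] yawerr -0.03 F [-0.6  0.1  0.1] w 91.3
```

```bash
python3 -m inch '[{"x":0.1,"y":0,"z":0,"yaw":0,"gripper":1},{"x":0,"y":0,"z":0,"yaw":0,"gripper":1}]';python3 -m inch '[{"x":0.1,"y":0,"z":0,"yaw":0,"gripper":1},{"x":0.1,"y":0,"z":0,"yaw":0,"gripper":1},{"x":0,"y":0,"z":0,"yaw":0,"gripper":1}]';python3 -c "
from h import *
st()"
```

```text
time_s: 16.93
ee_pos: [504.9, -129.0, 124.4]
ee_rot: [180.0, 0.1, -3.9]
force: [-0.8, 0.4, 1.3]
gripper_width: 91.6
time_s: 17.18
ee_pos: [505.5, -129.0, 124.3]
ee_rot: [-180.0, 0.3, -3.9]
force: [-5.5, -0.8, 4.2]
gripper_width: 91.1
t 17.18 ledge [ -26.  -228.7] z 124.3 rot [-180.      0.27   -3.93] yawerr -0.01 F [-5.5 -0.8  4.2] w 91.1
```

Flush contact is at the same x (-26) as before. Back off, raise, and take the last look.

```bash
python3 -m inch '[{"x":-0.4,"y":0,"z":0,"yaw":0,"gripper":1},{"x":-1,"y":0,"z":0,"yaw":0,"gripper":1},{"x":-1.5,"y":0,"z":0,"yaw":0,"gripper":1},{"x":-0.5,"y":0,"z":-1,"yaw":0,"gripper":1},{"x":0,"y":0,"z":-2,"yaw":0,"gripper":1},{"x":0,"y":0,"z":-2.5,"yaw":0,"gripper":1},{"x":0,"y":0,"z":-1.5,"yaw":0,"gripper":1},{"x":0,"y":0,"z":-0.5,"yaw":0,"gripper":1},{"x":0,"y":0,"z":0,"yaw":0,"gripper":1},{"x":0,"y":0,"z":0,"yaw":0,"gripper":1}]';python3 -c "
from h import *
st();grab('wrist','w9.png');grab('scene','s9.png')"
```

```text
time_s: 18.02
ee_pos: [473.3, -126.8, 199.3]
ee_rot: [180.0, -0.0, -3.9]
force: [-1.0, -0.5, -0.9]
gripper_width: 91.0
t 18.02 ledge [ -58.3 -228.6] z 199.3 rot [ 1.80e+02 -1.00e-02 -3.95e+00] yawerr -0.03 F [-1.  -0.5 -0.9] w 91.0
```

View pics/w9.png

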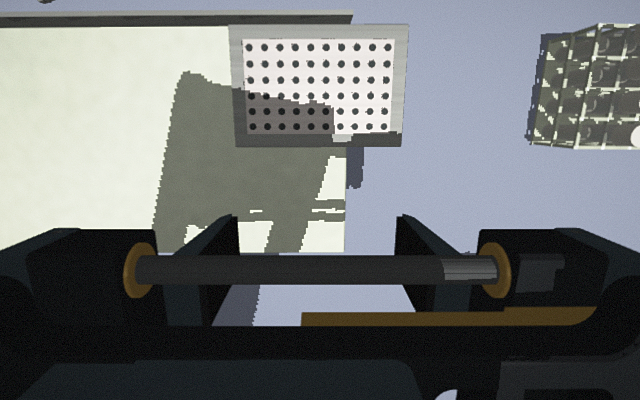

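```bash
python3 - <<'E'
from h import *
g=grab('wrist')
print(((ray(g,[[229,24],[236,147],[401,147],[409,24.5]],106)[:,:2]-L0)@RL).round(1));st()
print(env.job_done())
E
```

```text
[[  74.8 -167.4]
 [ -10.4 -166.9]
 [ -10.4 -293.2]
 [  74.4 -293.3]]
t 18.17 ledge [ -58.7 -228.6] z 198.3 rot [-1.7998e+02  1.3000e-01 -3.9500e+00] yawerr -0.03 F [ 0.1 -0.5  0.2] w 91.2
the job is handed in; nothing more can be done
None
```

I squared the plate against the upstand by pushing its front edge with both open fingertips. I then slid it along the ledge with the closed fingers on its left short edge, and finished with a gentle push on the front edge to seat it flush. The job was handed in at about 18 s.

**Position:** In the last wrist view the plate is parallel to the upstand. It spans y of about -167 to -293 mm in the ledge frame, so about 43 mm, a third of its length, is over the free end. Its centre is about 20 mm inside the end.

**Flushness:** The camera puts the plate's back edge at x of about 74.6 mm, against 77 mm nominal. I put this down to the roughly 2 mm calibration error. On both squaring pushes the tool stopped on firm contact at the same place (x of about -26 mm), which supports the plate being flush.

**Forces:** The wrist forces I read stayed around 10 N or less. The arm was raised clear of the plate at hand-in.

**Not checked:** I could not view the final scene picture because the limit of 12 pictures was reached. So I did not check at the end that the vial, rack, bottle and beaker are where they stood. I planned the moves to keep clear of them, and the force readings between moves showed no unexpected contact.

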